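# Peel the empty top tray off a clinging stack and present it

### The job

An empty yellow formed tray clings in the top of the heavy grey stack of rivet trays. Take it by the upright pull tab at its corner and lift that corner first, so that it peels free while the opposite corner still rests on the stack; do not drag, lift or tip the stack or disturb the tins and the cork push. Then present the tray about 15 cm above the round blue mat, roughly level and centred over it, and finish while still holding it there.

Things in the scene. Friction and masses are not known exactly. Their poses are not given: they have to be found in the camera images.
- tray: empty yellow plastic tray, 70 g. Origin: centre of its pan's underside; x along its 150 mm length, y along its 120 mm width, z up. Flange 150 x 120 mm, underside 14 and top 17 mm above the origin, rests on the stack's rim; the pan (134 x 102 mm) hangs 14 mm into the stack, 4 to 5 mm clear of its walls. A flat pull tab runs out from the +x +y corner, to 127 mm from the centre
- tray_grip (a point): middle of the upright grip fin on the pull tab (tray frame 0.0875, 0.0700, 0.034 m), 112 mm out along the tray's diagonal (0.674 rad from tray x). The fin is 8 mm thick, 26 mm long along the diagonal, 17 to 49 mm above the tray's origin, free on both flat sides, outside the stack; the tab under it is 16 mm wide. Axes as the tray's
- tray_heel (a point): underside of the flange at the corner opposite the pull tab (tray frame -0.075, -0.060, 0.014 m): the corner that stays on the stack while the tab corner is peeled up; axes as the tray's
- stack: grey stack of two rivet trays joined as one loose piece, 150 x 120 x 40 mm (rims 156 x 125), about 0.95 kg; origin: centre of its underside, x along the 150 mm, z up. The yellow tray sits in its open top with the same yaw; four sprung rubber pads inside cling to the pan's long walls with about 1 to 2 N each over its 14 mm depth
- mat: round blue mat with black inner disc, 140 mm across, 3 mm thick, fixed to the bench; origin: centre of its underside
- rivet_tin: bystander: round grey tin, 54 mm across, 24 mm high; origin: centre of its underside
- flat_tin: bystander: flat grey oblong tin, 51 x 71 x 21 mm; origin: centre of its underside
- cork_push: bystander: short tool with a cork head and wooden shaft lying down, 26 x 90 x 26 mm; origin: centre of its underside

How it is judged (in metres and radians):
On the way, in this order (a step that is already met when the one before it is completed fails the run):
1. the tab corner is peeled up: the tray leans by over 0.13 rad while held by the fingers and its heel corner is still within 10 mm of the stack's rim (angle between tray's own z axis and vertical above 0.13 rad and z of tray_heel in the frame of stack below 0.05 m and contact force between the fingers and tray above 0.5 N), for 0.1 s.
2. the tray is clear of the stack: origin over 80 mm high, heel over 60 mm high, not touching the stack (height (world z) of tray above 0.08 m and height (world z) of tray_heel above 0.06 m and contact force between tray and stack below 0.05 N), for 0.2 s.
At the end, for the whole second after the job is handed in: The tray is held still in the fingers, hollow side up within 0.26 rad of level, its centre within 40 mm of the mat's centre and 90 to 250 mm above the bench, touching neither stack nor mat; the stack stands flat within 20 mm of its start and the bystanders within 20 mm of theirs (horizontal distance between tray and mat below 0.04 m and height (world z) of tray between 0.09 and 0.25 m and angle between tray's own z axis and vertical below 0.26 rad and linear speed of tray below 0.03 m/s and contact force between the fingers and tray above 0.5 N and contact force between tray and stack below 0.05 N and contact force between tray and mat below 0.05 N and distance of each of stack, rivet_tin, flat_tin, cork_push from where it was at the start of the episode below 0.02 m and angle between stack's own z axis and vertical below 0.05 rad and height (world z) of stack below 0.008 m); the arm keeps its last pose, push and grip.
It fails at once if the stack is dragged (over 20 mm), lifted or tipped (over 0.12 rad) (distance of stack from where it was at the start of the episode above 0.02 m or height (world z) of stack above 0.015 m or angle between stack's own z axis and vertical above 0.12 rad).
It fails at once if a bystander is pushed over 20 mm (distance of any of rivet_tin, flat_tin, cork_push from where it was at the start of the episode above 0.02 m).
It also fails if it takes over 46 s, if anything falls off the work surface, if the arm or the gripper's body presses on something with over 40 N, if the wrist force passes 120 N, or if a joint passes its speed limit or range.

### The arm

A 7-joint arm with a two-finger parallel gripper is mounted at the origin on the work surface; the furniture and walls round the work are solid. World frame = base frame: x ahead of the robot, y to its left, z up, the work surface at z = 0. Lengths are in mm, angles in degrees, forces in N, time in s.
With the tool pointing down it reaches from about 400 to 850 mm from the base axis. Payload 6.9 kg.
Tool frame: the origin (TCP) lies at the very end of the fingers, on their centre line; the grasp point (between the pads) lies robot.grip_depth behind it (robot.grip_depth is the distance from the TCP to the grasp point, in mm); z points along the fingers, y is the line along which they close (so a half turn about z gives the same grasp; the last joint's range is limited). The gripper opens to 85 mm and grips with 20 to 120 N. Pads are 22 mm wide; open, the fingers measure 114 mm over their backs; the gripper's body (76 mm by 85 mm) begins 54 mm behind the grasp point. The pads swing forward as they close: fully open they stand 13 mm farther back than shut.
Start: joints at [82.363, 29.078, -13.613, 85.955, 7.202, 65.827, -8.869], TCP at [147.806, -607.26, 231.275] pointing down, gripper open.
Joint ranges: [-176.47, 176.47], [-13.61, 117.27], [-81.72, 77.17], [0.22, 143.17], [-87.28, 267.28], [10, 112.55], [-165.47, 165.47]. Speed limits (degrees/s): [136.94, 136.94, 180, 180, 180, 180, 180].

### API

Orientations are given as [roll, pitch, yaw] about the fixed x, y, z axes, in that order (R = Rz(yaw) Ry(pitch) Rx(roll)).
In Python, from workcell import robot gives the robot as it stands.
- The arm moves only by the shell command python3 -m jog 'ROWS' [FORCE]. ROWS is JSON, a list of rows, each an object with "translation": the shift along the tool's x, y, z in mm, a list of three; "twist": the turn, a rotation vector about the tool's x, y, z in degrees, a list of three; "hand": the closure, from 0 (fully open) to 1 (shut). In form: [{"translation": [x, y, z], "twist": [rx, ry, rz], "hand": hand}, ...]. A call has 1 to 10 rows; each row is the pose to reach, as a shift and turn from the pose commanded when the call began, along the tool's axes at that moment; what a row does not reach only later rows make up. A row lasts 1/12 s, in which the tool goes at most 41.7 mm and 7.16 degrees, less where a joint would pass 70% of its speed; a pose out of reach is approached as far as the arm can. A call with a gripper value outside its range is refused whole. The fingers move at their own pace and stop on an object; FORCE is the grip in N (left out, the last holds). Time passes only in rows, so rows that repeat a pose let the fingers close. It gives the time, the measured TCP pose, the force, the opening and the grip force at its end, in the units of the state.
- robot.get_state(): the state, without advancing time (a new reading comes with each control period).
- robot.capture(name): name is "scene" or "top" or "wrist"; returns the picture (384x512x3 uint8, red, green, blue); there is no depth.
- robot.calibration(name): a dict with "fx", "fy", "cx", "cy" (pixels), "cam_to_world" (4x4, takes a point from camera to world coordinates); the wrist camera has in their place "mount" (4x4, takes a point from camera to tool coordinates, whose origin is the TCP and whose axes are the flange's). Camera axes: x right, y up, looking along -z (the intrinsics and any distortion apply to the point x, -y, -z); pixel columns grow to the right and rows downward; lengths in mm; the calibration is good to about 2 mm. A picture is of the moment at which its call begins: read the wrist's pose just before it. calibration takes no time and is no camera call.
- robot.finish_job(): hands the job in; it is judged then, once.
The state is a dict: "clock": time; "qpos": joint angles; "joint_velocities": joint speeds; "joint_efforts": joint torques, N m; "eef_pos": TCP position; "tcp_rot": TCP orientation; "wrist_force": force on the tool from outside, world axes, zero at the start; "wrist_torque": the same for the moment, N m; "opening": opening from 0.0 (shut) to 1.0 (fully open); "finger_force": force on a finger pad.
Only numpy, scipy, OpenCV 4.12 (cv2) and the standard library are available. Lean on these libraries where they do the work, as an engineer would, in place of code of your own. Each camera call takes 0.05 s, during which the arm holds its last target. There are 200 camera calls.

## Working session

There is one attempt and no reset: what is moved stays moved. The work goes in short steps, Python scripts to look and compute and a shell command to move; the robot and the scene stay as the last step left them, time stands still between calls to the robot, and variables do not carry over. Pictures are saved under pics/ and viewed, at most 10 in all, crops included, and the job is handed in when it is done.

```bash
ls; mkdir -p pics
python3 - <<'E'
from workcell import robot
import cv2, numpy as np
np.set_printoptions(precision=4,suppress=True)
s=robot.get_state();print(s, robot.grip_depth)
for n in("scene","top"):
    im=robot.capture(n);cv2.imwrite(f"pics/{n}0.png",im[...,::-1]);print(n,robot.calibration(n))
print(robot.calibration("wrist"))
a=cv2.imread("pics/scene0.png");b=cv2.imread("pics/top0.png")
E
```

```text
pics
{'clock': 0.0, 'qpos': array([ 82.3639,  29.1269, -13.6093,  86.0071,   7.2046,  65.8272,
        -8.8702]), 'joint_velocities': array([-0.0313,  0.058 ,  0.0785, -0.1169,  0.04  , -0.0119,  0.1244]), 'joint_efforts': array([ -0.0007, -62.0604,  -2.187 , -24.9654,   0.0127,   0.012 ,
        -0.    ]), 'eef_pos': array([ 147.6171, -606.814 ,  230.4244]), 'tcp_rot': array([-179.8979,    0.0038,   13.682 ]), 'wrist_force': array([-0.3642, -0.5212, -0.2561]), 'wrist_torque': array([ 0.0077, -0.0163, -0.0227]), 'finger_force': 0.0, 'opening': 1.0017689036652553} 18.700000000000003
scene {'fx': 443.0692068665496, 'fy': 443.0692068665496, 'cx': 248.99666487550743, 'cy': 191.48812119571423, 'cam_to_world': array([[ -0.6814,   0.5716,  -0.4571,  -4.99  ],
       [ -0.7317,  -0.5183,   0.4427, 464.1693],
       [  0.0161,   0.6361,   0.7714, 955.9214],
       [  0.    ,   0.    ,   0.    ,   1.    ]])}
top {'fx': 426.3519290995025, 'fy': 426.3519290995025, 'cx': 254.77612090495586, 'cy': 193.957440073814, 'cam_to_world': array([[  -0.0029,    0.9852,   -0.1711,  331.265 ],
       [  -0.9999,   -0.0054,   -0.0137,  -56.6057],
       [  -0.0144,    0.1711,    0.9852, 1133.339 ],
       [   0.    ,    0.    ,    0.    ,    1.    ]])}
{'fx': 290.5417543811501, 'fy': 290.5417543811501, 'cx': 251.84986607644876, 'cy': 196.8790056749306, 'mount': array([[   0.0007,    0.9477,    0.3191,   81.6787],
       [   1.    ,   -0.0004,   -0.0013,    0.0838],
       [  -0.0011,    0.3191,   -0.9477, -142.1162],
       [   0.    ,    0.    ,    0.    ,    1.    ]])}
```

View pics/scene0.png

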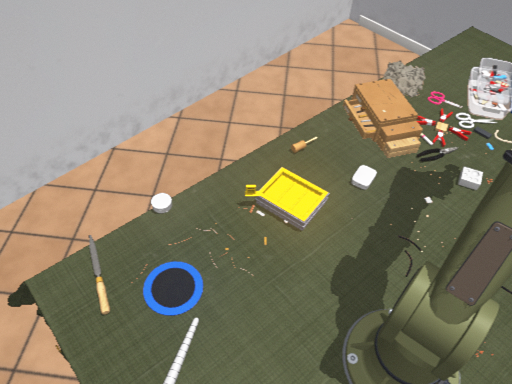

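View pics/top0.png

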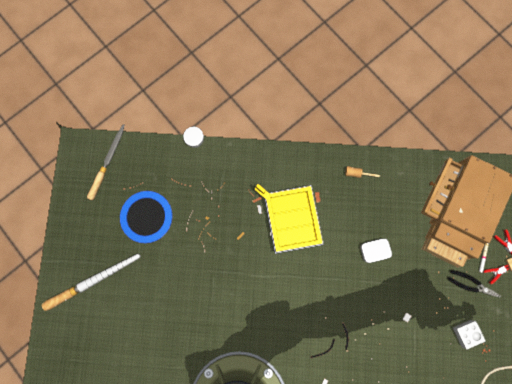

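The scene shows the tray at about (293,197) with its fin at (252,189), and the mat at (173,288). In the top view the tray is at (295,218), the fin at (261,189) and the mat at (146,217). The tab points toward +x +y.

```bash
cat > h.py <<'E'
import cv2, numpy as np
from workcell import robot
np.set_printoptions(precision=2,suppress=True)
def ray(n,px):
    c=robot.calibration(n);M=np.array(c["cam_to_world"])
    px=np.atleast_2d(px).astype(float)
    d=np.c_[(px[:,0]-c["cx"])/c["fx"],-(px[:,1]-c["cy"])/c["fy"],-np.ones(len(px))]@M[:3,:3].T
    return M[:3,3],d
def onz(n,px,z):
    o,d=ray(n,px); return o+d*((z-o[2])/d[:,2])[:,None]
def yellow(im):
    h=cv2.cvtColor(im,cv2.COLOR_BGR2HSV)
    m=cv2.inRange(h,(22,170,70),(35,255,255))
    k,l,s,c=cv2.connectedComponentsWithStats(m); i=1+np.argmax(s[1:,4]); return (l==i).astype(np.uint8)*255
E
python3 - <<'E'
from h import *
for n in("top","scene"):
    im=cv2.imread(f"pics/{n}0.png");m=yellow(im)
    b=cv2.morphologyEx(m,cv2.MORPH_OPEN,np.ones((17,17)))
    c=max(cv2.findContours(m,0,1)[0],key=cv2.contourArea)[:,0]
    b=cv2.morphologyEx(m,cv2.MORPH_OPEN,cv2.getStructuringElement(2,(19,19)))
    cb=max(cv2.findContours(b,0,1)[0],key=cv2.contourArea)[:,0]
    W=onz(n,cb,43)[:,:2].astype(np.float32); r=cv2.minAreaRect(W);print(n,r,cv2.boxPoints(r).tolist())
    t=onz(n,c,43)[:,:2]; far=t[np.argsort(-np.linalg.norm(t-r[0],axis=1))[:3]];print("far",far, np.linalg.norm(far-r[0],axis=1))
    h=cv2.cvtColor(im,cv2.COLOR_BGR2HSV);bl=cv2.inRange(h,(100,150,80),(125,255,255))
    cm=max(cv2.findContours(bl,0,1)[0],key=cv2.contourArea)[:,0]
    print("mat",cv2.minEnclosingCircle(onz(n,cm,3)[:,:2].astype(np.float32)), cv2.fitEllipse(onz(n,cm,3)[:,:2].astype(np.float32)))
im=cv2.imread("pics/top0.png")[170:260,240:340];im2=cv2.imread("pics/scene0.png")[160:235,235:335]
cv2.imwrite("pics/c.png",np.vstack([cv2.resize(im,(400,300),interpolation=0),cv2.resize(im2,(400,300),interpolation=0)]))
E
```

```text
top ((457.6045227050781, -139.64706420898438), (145.48509216308594, 116.77108764648438), 9.840984344482422) [[375.9533996582031, -94.55335998535156], [395.9112243652344, -209.60626220703125], [539.255615234375, -184.7407684326172], [519.2978515625, -69.6878662109375]]
far [[544.32 -44.69]
 [546.96 -47.31]
 [539.03 -42.07]] [128.59 128.49 127.09]
mat ((468.2809143066406, 251.92776489257812), 70.1507568359375) ((468.46051025390625, 251.78323364257812), (137.43797302246094, 137.9100799560547), 55.655517578125)
scene ((456.37786865234375, -142.90025329589844), (149.03472900390625, 121.1840591430664), 10.06890869140625) [[372.4147644042969, -96.26950073242188], [393.6016540527344, -215.5871124267578], [540.3409423828125, -189.531005859375], [519.154052734375, -70.21339416503906]]
far [[534.29 -43.61]
 [536.81 -45.92]
 [544.42 -52.93]] [126.21 125.99 125.88]
mat ((467.1798400878906, 249.21652221679688), 70.22215270996094) ((466.9720458984375, 249.4922332763672), (137.06809997558594, 138.38031005859375), 145.18612670898438)
```

View pics/c.png

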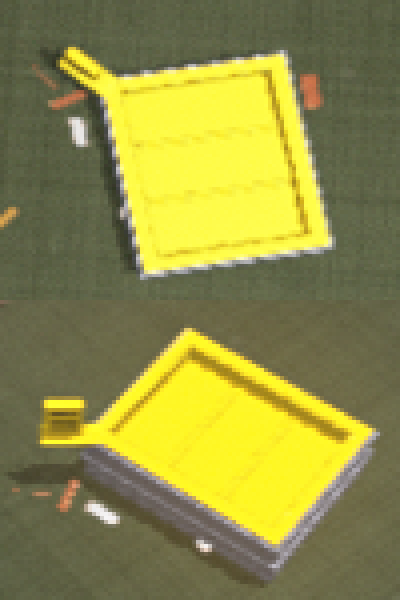

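Both views agree: tray centre at about (457,-141) with yaw 10°, fin at about (531,-57), mat at (468,251), and the sizes match. I'll head for a hover above the fin.

```bash
python3 -m jog '[{"translation":[30,-27,0],"twist":[0,0,0],"hand":0},{"translation":[60,-54,0],"twist":[0,0,0],"hand":0},{"translation":[90,-80,0],"twist":[0,0,0],"hand":0},{"translation":[120,-106,0],"twist":[0,0,0],"hand":0},{"translation":[150,-132,0],"twist":[0,0,0],"hand":0},{"translation":[180,-159,0],"twist":[0,0,0],"hand":0},{"translation":[210,-185,0],"twist":[0,0,0],"hand":0},{"translation":[240,-212,0],"twist":[0,0,0],"hand":0},{"translation":[252,-222,0],"twist":[0,0,0],"hand":0},{"translation":[252,-222,0],"twist":[0,0,0],"hand":0}]'
python3 -m jog '[{"translation":[30,-27,0],"twist":[0,0,-4],"hand":0},{"translation":[60,-54,0],"twist":[0,0,-8],"hand":0},{"translation":[90,-80,0],"twist":[0,0,-12],"hand":0},{"translation":[120,-106,0],"twist":[0,0,-16],"hand":0},{"translation":[150,-132,10],"twist":[0,0,-20],"hand":0},{"translation":[180,-159,20],"twist":[0,0,-25],"hand":0},{"translation":[210,-185,30],"twist":[0,0,-30],"hand":0},{"translation":[240,-212,40],"twist":[0,0,-35],"hand":0},{"translation":[251,-222,50],"twist":[0,0,-35],"hand":0},{"translation":[251,-222,50],"twist":[0,0,-35],"hand":0}]'
python3 - <<'E'
from h import *
s=robot.get_state();print(s)
cv2.imwrite("pics/w1.png",robot.capture("wrist")[...,::-1])
E
```

```text
clock: 0.93
eef_pos: [343.0, -327.7, 231.5]
tcp_rot: [-179.9, -0.1, 14.1]
wrist_force: [-0.9, 0.1, 0.2]
opening: 0.998
finger_force: 0.0
clock: 1.77
eef_pos: [532.5, -53.3, 179.2]
tcp_rot: [-179.8, -0.1, 49.0]
wrist_force: [-0.2, -0.7, -0.2]
opening: 1.001
finger_force: 0.0
{'clock': 1.7667, 'qpos': array([ 24.63,  26.09, -31.58, 103.7 ,  16.15,  54.85, -54.77]), 'joint_velocities': array([ 3.39, -2.33,  2.94,  0.97, -0.59,  2.66,  2.91]), 'joint_efforts': array([ -1.39, -51.88,  -5.94, -22.2 ,   0.22,  -0.36,  -0.47]), 'eef_pos': array([532.46, -53.29, 179.21]), 'tcp_rot': array([-179.81,   -0.05,   48.99]), 'wrist_force': array([-0.23, -0.7 , -0.23]), 'wrist_torque': array([0.03, 0.01, 0.01]), 'finger_force': 0.0, 'opening': 1.0012691121927426}
```

View pics/w1.png

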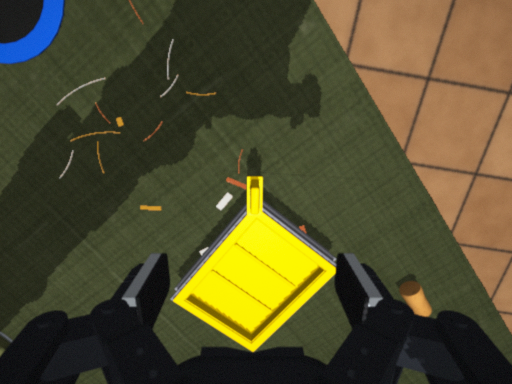

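The wrist view shows the fin at columns 248–263, rows 177–213, pointing straight up the image. The tray corners are at (173,298), (253,348) and (337,268). I'll measure these in the tool frame.

Run:
```python
from h import *
from scipy.spatial.transform import Rotation as R
s=robot.get_state();im=cv2.imread("pics/w1.png");m=yellow(im)
c=robot.calibration("wrist");M=np.array(c["mount"]);Rt=R.from_euler("xyz",s["tcp_rot"],degrees=True).as_matrix()
def tool(px,z):
    px=np.atleast_2d(px).astype(float)
    d=np.c_[(px[:,0]-c["cx"])/c["fx"],-(px[:,1]-c["cy"])/c["fy"],-np.ones(len(px))]@M[:3,:3].T
    o=M[:3,3]; dw=d@Rt.T; ow=Rt@o+s["eef_pos"]
    k=(z-ow[2])/dw[:,2]; return o+d*k[:,None], ow+dw*k[:,None]
for r in range(174,222,3):
    x=np.where(m[r,225:285])[0]+225
    if len(x): print(r,x.min(),x.max(),tool([(x.min()+x.max()+1)/2,r],75)[0][0], im[r,244:266,1])
b=cv2.morphologyEx(m,cv2.MORPH_OPEN,cv2.getStructuringElement(2,(31,31)))
cb=max(cv2.findContours(b,0,1)[0],key=cv2.contourArea)[:,0]
for i in(0,1):
    r=cv2.minAreaRect(tool(cb,43)[i][:,:2].astype(np.float32));print(r)
```

```text
177 247 262 [ 16.78   2.85 104.86] [ 81  83 113 218 239 236 200 164 159 156 159 156 155 166 217 236 239 236
 184 106  79  78]
180 246 263 [ 14.06   2.87 104.86] [ 79  83 122 236 250 245 203 126 102 102 101 101 103 108 148 225 248 250
 213 105  75  76]
183 246 262 [ 11.31   2.44 104.86] [ 88  83 122 236 250 236 172 109  98  98  99 106  99 102 137 231 249 250
 209 112  80  75]
186 247 262 [  8.55   2.89 104.86] [100 101 130 236 247 218 124  91 103 107 107 106 107 103 117 206 246 249
 209 115  90  86]
189 246 262 [  5.77   2.46 104.87] [ 88  87 123 236 249 233 164 188 227 235 236 238 240 235 212 199 242 248
 197  88  57  62]
192 246 262 [  2.97   2.47 104.87] [ 46  50 111 235 249 233 180 206 239 245 248 249 250 245 227 202 241 246
 190  76  47  49]
195 246 262 [  0.15   2.48 104.87] [ 48  52 113 234 249 234 181 207 240 246 248 250 250 244 223 200 240 246
 185  72  43  46]
198 246 262 [ -2.69   2.49 104.87] [ 52  49 113 235 249 238 194 211 241 247 249 250 250 242 220 207 243 246
 181  74  45  46]
201 246 262 [ -5.54   2.5  104.88] [ 52  54 114 235 249 238 192 212 241 248 249 249 249 242 
[... 300 characters left out ...]
14.24   2.53 104.89] [ 74  73 134 237 250 250 231 227 245 249 248 248 246 238 221 242 249 243
 196 166 162 143]
213 247 264 [-17.18   3.91 104.88] [139 159 162 238 251 251 245 236 241 243 243 242 241 237 241 249 251 250
 247 229 179 126]
216 245 268 [-20.14   4.85 104.88] [118 179 235 249 250 251 251 250 251 250 250 251 250 250 250 251 250 250
 251 250 251 250]
219 243 272 [-23.12   5.79 104.88] [246 250 251 250 251 251 251 251 250 250 244 237 240 239 237 241 248 250
 250 250 250 250]
((-118.37556457519531, 1.9154891967773438), (151.59347534179688, 121.26383972167969), 38.968597412109375)
((454.62310791015625, -146.16998291015625), (151.59373474121094, 121.26395416259766), 9.854281425476074)
```

```bash
python3 -m jog '[{"translation":[-3,1,10],"twist":[0,0,0],"hand":0},{"translation":[-5,2,30],"twist":[0,0,0],"hand":0},{"translation":[-5,2,50],"twist":[0,0,0],"hand":0},{"translation":[-5,2,70],"twist":[0,0,0],"hand":0},{"translation":[-5,2,85],"twist":[0,0,0],"hand":0},{"translation":[-5,2,100],"twist":[0,0,0],"hand":0},{"translation":[-5,2,110],"twist":[0,0,0],"hand":0},{"translation":[-5,2,115],"twist":[0,0,0],"hand":0},{"translation":[-5,2,115],"twist":[0,0,0],"hand":0},{"translation":[-5,2,115],"twist":[0,0,0],"hand":0}]'
python3 - <<'E'
from h import *
cv2.imwrite("pics/w2.png",robot.capture("wrist")[...,::-1]);s=robot.get_state();print(s["eef_pos"],s["tcp_rot"],s["wrist_force"])
E
```

```text
clock: 2.65
eef_pos: [529.8, -62.7, 66.6]
tcp_rot: [180.0, 0.0, 48.6]
wrist_force: [0.2, -0.1, 0.3]
opening: 1.001
finger_force: 0.0
[530.08 -62.46  66.95] [179.95  -0.03  48.64] [0.23 0.57 0.23]
```

View pics/w2.png

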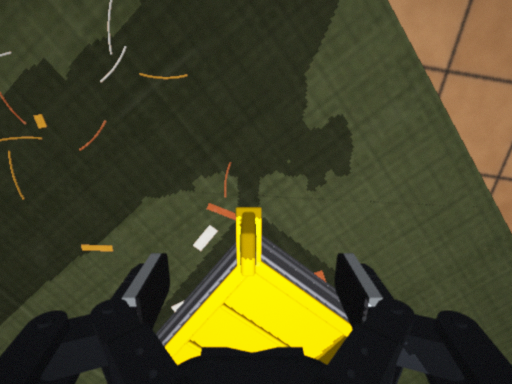

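The fin is now at columns 241–257, rows 213–272, slightly left of the midpoint between the fingers.

Run:
```python
from h import *
im=cv2.imread("pics/w2.png")
c=robot.calibration("wrist");M=np.array(c["mount"])
def tool(u,v,z,zt=67.0):
    d=M[:3,:3]@np.array([(u-c["cx"])/c["fx"],-(v-c["cy"])/c["fy"],-1]);o=M[:3,3];k=((zt-z)-o[2])/d[2];return o+d*k
m=yellow(im)
for r in range(206,286,5):
    x=np.where(m[r,225:275])[0]+225;u=(x.min()+x.max()+1)/2
    print(r,x.min(),x.max(),"z75",tool(u,r,75)[:2],"z43",tool(u,r,43)[:2],im[r,236:264,1])
```

```text
Traceback (most recent call last):
ValueError: zero-size array to reduction operation minimum which has no identity
```

Run:
```python
from h import *
im=cv2.imread("pics/w2.png")
c=robot.calibration("wrist");M=np.array(c["mount"])
def tool(u,v,z,zt=67.0):
    d=M[:3,:3]@np.array([(u-c["cx"])/c["fx"],-(v-c["cy"])/c["fy"],-1]);o=M[:3,3];k=((zt-z)-o[2])/d[2];return o+d*k
for r in range(206,286,5):
    print(r,"z75",tool(249,r,75)[:2],"z43",tool(249,r,43)[:2],im[r,234:264,1])
```

```text
206 z75 [31.71 -1.38] z43 [19.78 -1.69] [78 80 78 73 67 63 61 56 61 59 57 54 56 58 55 60 64 66 66 67 68 68 65 64
 74 80 76 73 72 75]
211 z75 [29.07 -1.39] z43 [16.51 -1.7 ] [ 84  95 138 163 169 171 171 171 168 167 158 152 149 149 151 146 147 150
 155 161 169 172 171 170 171 170 161 120  85  82]
216 z75 [26.39 -1.4 ] z43 [13.2  -1.71] [101 107 143 179 227 236 213 162 119  97  97  99 102 100 102 102 102 101
 101  97 103 146 175 176 170 172 160 117  92  92]
221 z75 [23.69 -1.4 ] z43 [ 9.85 -1.72] [ 82  98 205 245 249 243 206 142 103  97  97  99 102 102 100 103 102 102
 100 103 116 207 246 250 251 251 241 167  72  54]
226 z75 [20.95 -1.41] z43 [ 6.46 -1.72] [ 50  81 197 245 249 242 184 105  93  97 102 102  99 106 102 103 104 103
 104  96  94 104 232 250 251 251 239 163  62  48]
231 z75 [18.18 -1.42] z43 [ 3.03 -1.73] [ 49  81 196 245 250 248 195 101  94  98 104 106 103 105 103 105 108 104
 103  99  94 102 230 249 250 250 237 156  62  48]
236 z75 [15.38 -1.42] z43 [-0.44 -1.74] [ 49  78 190 244 247 215 138 134 150 159 162 165 166 165 166 167 168 164
 167 156 137 100 164 240 249 250 235 15
[... 793 characters left out ...]
0 142 197 242 247 246 227 168 122  94]
266 z75 [-2.19 -1.47] z43 [-22.2   -1.79] [102 103 162 226 245 248 229 206 220 234 243 246 246 246 246 245 246 244
 239 228 206 221 245 249 250 249 249 249 249 249]
271 z75 [-5.25 -1.47] z43 [-25.99  -1.8 ] [246 248 248 249 248 247 227 203 219 235 243 245 244 244 244 244 243 244
 237 227 205 214 239 246 246 247 247 247 247 247]
276 z75 [-8.35 -1.48] z43 [-29.83  -1.81] [248 248 248 248 247 248 248 247 243 242 240 236 233 233 238 241 241 242
 241 241 244 246 246 246 242 240 235 234 240 244]
281 z75 [-11.48  -1.49] z43 [-33.71  -1.82] [247 247 247 247 247 247 244 238 236 239 244 246 247 246 246 246 246 247
 246 246 246 247 246 247 246 247 246 246 246 246]
```

Fin centre in the tool frame is about (+4.5,-2), which agrees with the top-view estimate. Next I descend to z≈47 and close.

```bash
python3 -m jog '[{"translation":[2,-1,5],"twist":[0,0,0],"hand":0},{"translation":[4.5,-2,12],"twist":[0,0,0],"hand":0},{"translation":[4.5,-2,20],"twist":[0,0,0],"hand":0},{"translation":[4.5,-2,20],"twist":[0,0,0],"hand":0.3},{"translation":[4.5,-2,20],"twist":[0,0,0],"hand":0.6},{"translation":[4.5,-2,20],"twist":[0,0,0],"hand":0.75},{"translation":[4.5,-2,20],"twist":[0,0,0],"hand":0.85},{"translation":[4.5,-2,20],"twist":[0,0,0],"hand":0.9},{"translation":[4.5,-2,20],"twist":[0,0,0],"hand":1},{"translation":[4.5,-2,20],"twist":[0,0,0],"hand":1}]' 70
python3 -m jog '[{"translation":[0,0,0],"twist":[0,0,0],"hand":1},{"translation":[0,0,0],"twist":[0,0,0],"hand":1},{"translation":[0,0,0],"twist":[0,0,0],"hand":1},{"translation":[0,0,0],"twist":[0,0,0],"hand":1},{"translation":[0,0,0],"twist":[0,0,0],"hand":1},{"translation":[0,0,0],"twist":[0,0,0],"hand":1}]' 70
python3 - <<'E'
from h import *
cv2.imwrite("pics/w3.png",robot.capture("wrist")[...,::-1])
E
```

```text
clock: 3.53
eef_pos: [531.3, -57.3, 46.6]
tcp_rot: [180.0, -0.0, 48.7]
wrist_force: [-0.0, -0.5, 0.8]
opening: 0.076
finger_force: 68.2
clock: 4.03
eef_pos: [531.4, -57.3, 46.6]
tcp_rot: [180.0, -0.0, 48.7]
wrist_force: [-1.1, -0.4, 5.5]
opening: 0.079
finger_force: 68.5
```

View pics/w3.png

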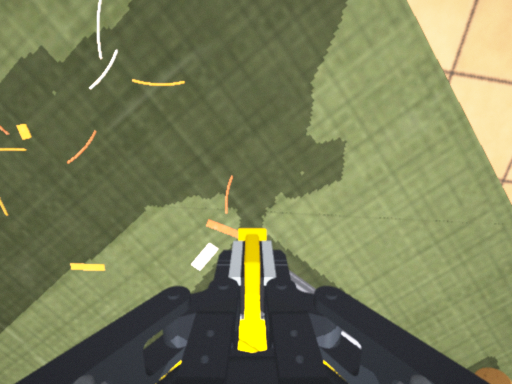

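The fin is held cleanly between the pads, at (252,265). Now I peel by rotating about the heel, 6° per call.

```bash
R='peel'; python3 -m jog '[{"translation":[-0.1,0,-2.2],"twist":[0,0.6,0],"hand":1},{"translation":[-0.2,0,-4.4],"twist":[0,1.2,0],"hand":1},{"translation":[-0.3,0,-6.5],"twist":[0,1.8,0],"hand":1},{"translation":[-0.5,0,-8.7],"twist":[0,2.4,0],"hand":1},{"translation":[-0.7,0,-10.9],"twist":[0,3,0],"hand":1},{"translation":[-0.9,0,-13],"twist":[0,3.6,0],"hand":1},{"translation":[-1.1,0,-15.2],"twist":[0,4.2,0],"hand":1},{"translation":[-1.3,0,-17.4],"twist":[0,4.8,0],"hand":1},{"translation":[-1.5,0,-19.5],"twist":[0,5.4,0],"hand":1},{"translation":[-1.8,0,-21.7],"twist":[0,6,0],"hand":1}]' 70
python3 - <<'E'
from h import *
for n in("scene","wrist"): cv2.imwrite(f"pics/{n}4.png",robot.capture(n)[...,::-1])
a=cv2.imread("pics/scene4.png")[140:260,200:360];b=cv2.imread("pics/scene0.png")[140:260,200:360]
cv2.imwrite("pics/c4.png",np.vstack([cv2.resize(a,(400,300)),cv2.resize(b,(400,300))]))
E
```

```text
clock: 4.92
eef_pos: [529.9, -58.5, 68.2]
tcp_rot: [-180.0, -6.1, 48.7]
wrist_force: [0.7, 3.2, -1.2]
opening: 0.077
finger_force: 68.3
```

View pics/c4.png

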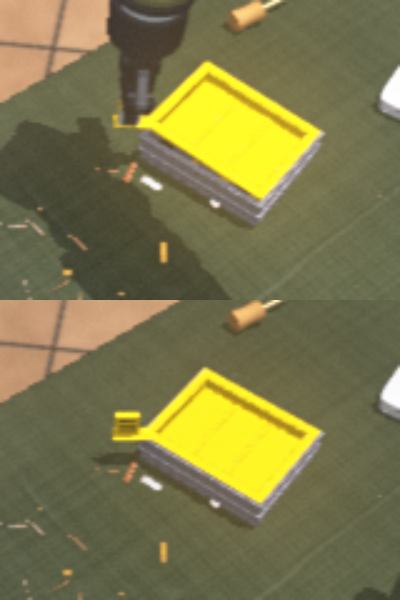

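The tab corner has risen, the heel is down and the stack hasn't moved. I continue the peel.

```bash
python3 -m jog '[{"translation":[-0.1,0,-2.2],"twist":[0,0.6,0],"hand":1},{"translation":[-0.2,0,-4.4],"twist":[0,1.2,0],"hand":1},{"translation":[-0.3,0,-6.5],"twist":[0,1.8,0],"hand":1},{"translation":[-0.5,0,-8.7],"twist":[0,2.4,0],"hand":1},{"translation":[-0.7,0,-10.9],"twist":[0,3,0],"hand":1},{"translation":[-0.9,0,-13],"twist":[0,3.6,0],"hand":1},{"translation":[-1.1,0,-15.2],"twist":[0,4.2,0],"hand":1},{"translation":[-1.3,0,-17.4],"twist":[0,4.8,0],"hand":1},{"translation":[-1.5,0,-19.5],"twist":[0,5.4,0],"hand":1},{"translation":[-1.8,0,-21.7],"twist":[0,6,0],"hand":1}]' 70
python3 -m jog '[{"translation":[0,0,0],"twist":[0,0,0],"hand":1},{"translation":[0,0,0],"twist":[0,0,0],"hand":1},{"translation":[0,0,0],"twist":[0,0,0],"hand":1}]' 70
python3 - <<'E'
from h import *
cv2.imwrite("pics/scene5.png",robot.capture("scene")[...,::-1])
a=cv2.imread("pics/scene5.png")[140:260,200:360]
cv2.imwrite("pics/c5.png",cv2.resize(a,(640,480)))
E
```

```text
clock: 5.85
eef_pos: [527.2, -61.7, 89.6]
tcp_rot: [-180.0, -12.0, 48.7]
wrist_force: [0.4, 2.1, -1.1]
opening: 0.08
finger_force: 68.5
clock: 6.1
eef_pos: [527.2, -61.7, 89.3]
tcp_rot: [-180.0, -12.0, 48.7]
wrist_force: [-1.5, 1.3, -0.5]
opening: 0.081
finger_force: 68.5
```

View pics/c5.png

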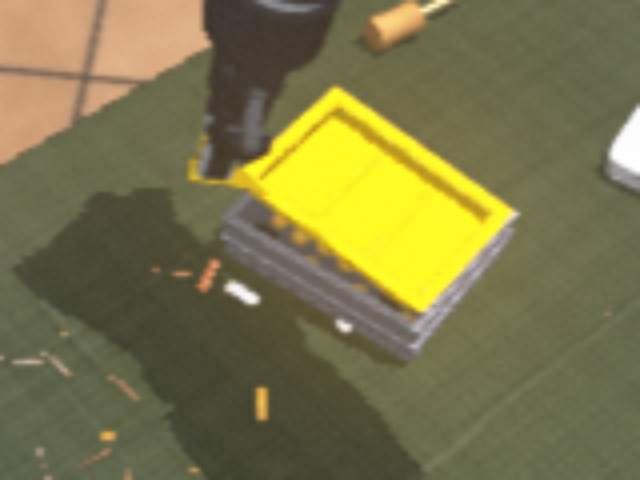

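The tray leans about 12° with its heel still on the rim. I lift straight up, then level it.

```bash
python3 -m jog '[{"translation":[0.6,0,-2.9],"twist":[0,0,0],"hand":1},{"translation":[1.2,0,-5.9],"twist":[0,0,0],"hand":1},{"translation":[2.5,0,-11.7],"twist":[0,0,0],"hand":1},{"translation":[4.2,0,-19.6],"twist":[0,0,0],"hand":1},{"translation":[6.2,0,-29.3],"twist":[0,0,0],"hand":1},{"translation":[8.7,0,-41],"twist":[0,0,0],"hand":1},{"translation":[11.4,0,-54],"twist":[0,0,0],"hand":1},{"translation":[14.2,0,-67],"twist":[0,0,0],"hand":1},{"translation":[16.5,0,-78],"twist":[0,0,0],"hand":1},{"translation":[17.7,0,-83],"twist":[0,0,0],"hand":1}]' 70
python3 -m jog '[{"translation":[0,0,0],"twist":[0,-1,0],"hand":1},{"translation":[0,0,0],"twist":[0,-3,0],"hand":1},{"translation":[0,0,0],"twist":[0,-5,0],"hand":1},{"translation":[0,0,0],"twist":[0,-7,0],"hand":1},{"translation":[0,0,0],"twist":[0,-9,0],"hand":1},{"translation":[0,0,0],"twist":[0,-11,0],"hand":1},{"translation":[0,0,0],"twist":[0,-12,0],"hand":1},{"translation":[0,0,0],"twist":[0,-12,0],"hand":1},{"translation":[0,0,0],"twist":[0,-12,0],"hand":1},{"translation":[0,0,0],"twist":[0,-12,0],"hand":1}]' 70
```

```text
clock: 6.98
eef_pos: [528.2, -61.7, 176.6]
tcp_rot: [179.8, -12.1, 48.7]
wrist_force: [1.9, -0.4, -1.5]
opening: 0.077
finger_force: 68.4
clock: 7.82
eef_pos: [527.1, -61.9, 174.0]
tcp_rot: [-180.0, 0.0, 48.7]
wrist_force: [0.1, -0.9, -1.7]
opening: 0.081
finger_force: 68.3
```

Now I carry it to the mat in two calls.

```bash
python3 -m jog '[{"translation":[4,-3,0],"twist":[0,0,0],"hand":1},{"translation":[14,-11,0],"twist":[0,0,0],"hand":1},{"translation":[30,-24,0],"twist":[0,0,0],"hand":1},{"translation":[48,-39,0],"twist":[0,0,0],"hand":1},{"translation":[68,-55,0],"twist":[0,0,0],"hand":1},{"translation":[88,-71,0],"twist":[0,0,0],"hand":1},{"translation":[106,-86,0],"twist":[0,0,0],"hand":1},{"translation":[124,-101,0],"twist":[0,0,0],"hand":1},{"translation":[140,-114,0],"twist":[0,0,0],"hand":1},{"translation":[154,-125,0],"twist":[0,0,0],"hand":1}]' 70
python3 -m jog '[{"translation":[14,-11,0],"twist":[0,0,0],"hand":1},{"translation":[32,-26,0],"twist":[0,0,0],"hand":1},{"translation":[50,-41,0],"twist":[0,0,0],"hand":1},{"translation":[68,-55,0],"twist":[0,0,0],"hand":1},{"translation":[88,-71,0],"twist":[0,0,0],"hand":1},{"translation":[108,-88,0],"twist":[0,0,0],"hand":1},{"translation":[126,-102,0],"twist":[0,0,0],"hand":1},{"translation":[140,-114,0],"twist":[0,0,0],"hand":1},{"translation":[150,-122,0],"twist":[0,0,0],"hand":1},{"translation":[154,-125,0],"twist":[0,0,0],"hand":1}]' 70
python3 -m jog '[{"translation":[0,0,0],"twist":[0,0,0],"hand":1},{"translation":[0,0,0],"twist":[0,0,0],"hand":1},{"translation":[0,0,0],"twist":[0,0,0],"hand":1},{"translation":[0,0,0],"twist":[0,0,0],"hand":1},{"translation":[0,0,0],"twist":[0,0,0],"hand":1},{"translation":[0,0,0],"twist":[0,0,0],"hand":1}]' 70
python3 - <<'E'
from h import *
I=[]
for n in("scene","top"):
    im=robot.capture(n)[...,::-1].copy();I.append(im);m=yellow(im)
    b=cv2.morphologyEx(m,cv2.MORPH_OPEN,cv2.getStructuringElement(2,(19,19)))
    cb=max(cv2.findContours(b,0,1)[0],key=cv2.contourArea)[:,0]
    print(n,cv2.minAreaRect(onz(n,cb,171)[:,:2].astype(np.float32)))
cv2.imwrite("pics/f.png",cv2.resize(np.vstack(I),(400,600)))
E
```

```text
clock: 8.65
eef_pos: [534.6, 139.6, 174.5]
tcp_rot: [-180.0, -0.1, 48.8]
wrist_force: [-0.1, 0.3, -1.2]
opening: 0.081
finger_force: 68.4
clock: 9.48
eef_pos: [541.7, 337.9, 174.3]
tcp_rot: [-179.9, -0.1, 48.8]
wrist_force: [-0.5, 0.1, 0.2]
opening: 0.079
finger_force: 68.3
clock: 9.98
eef_pos: [543.3, 333.9, 174.4]
tcp_rot: [180.0, -0.0, 48.6]
wrist_force: [-0.4, -0.0, -0.2]
opening: 0.079
finger_force: 68.4
scene ((466.3556213378906, 249.42286682128906), (151.64175415039062, 120.84005737304688), 9.999364852905273)
top ((516.2894287109375, 242.31121826171875), (63.96023178100586, 88.1009521484375), 3.5585267543792725)
```

View pics/f.png

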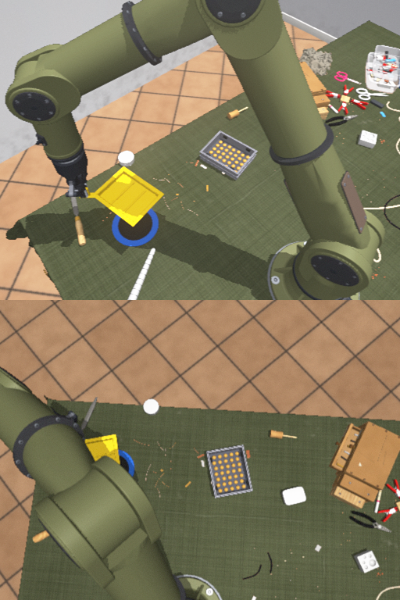

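The tray is level over the mat: its centre measures (466,249), the mat's is (468,251), and its size fits the assumed height. The top view of it is partly hidden by the arm. The stack and bystanders are where they started, so I hand in.

```bash
python3 -c "
from workcell import robot
print(robot.finish_job())"
```

```text
the job is handed in; nothing more can be done
None
```

I peeled the tray off tab corner first and handed in the job at about 10 s, still holding it level about 15 cm above the blue mat and about 2 mm off its centre; the stack and bystanders look unmoved in the pictures, and no verdict was returned.

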